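Register the hanger bar in the drilling jig

TASK

Lift the green cover off the jig and set it down gently, upright, in the middle of the cork mat. Then push the steel bar square and flush against the jig's long fence, and after that slide it along the fence until its end is fully home on the yellow stop block, with the brass pin pushed right in. Press firmly but do not ram the bar into the fence or stop, and leave the other things on the bench where they are.

Things in the scene. Friction and masses are not known exactly. Their poses are not given: they have to be found in the camera images.
- jig: fixed blue-painted jig plate, 170 (x) x 280 (y) x 12 mm thick; origin at the centre of its underside, so its bed is at z = +12 mm. A dark steel fence, 20 mm wide and 14 mm above the bed, runs along its far (+x) edge. A yellow stop block is clamped at its +y end.
- fence (a point): middle of the fence's face, at bed height: x = +65 mm, y = 0, z = +12 mm in the jig frame; the face looks to the jig's -x
- pin (a joint): brass pin of 8 mm diameter in the stop block's -y face, at jig x = +47 mm, 6 mm above the bed, on a weak spring (under 0.5 N). 0 = standing 8 mm out, 0.008 m = flush with that face. The block (jig x = 12 to 65 mm, 25 mm thick, 14 mm high, clamp knob on top 6 mm higher) is clamped with its face anywhere from jig y = +72 to +108 mm; this is not measured: find it by touch.
- bar: loose flat steel bar, 36 (x) x 100 (y) x 12 mm thick, about 0.3 kg, lying on the jig's bed under the cover; origin at the centre of its underside, y along its length. A thin black line across the end that goes to the stop (+y). Flush on the fence its origin is at x = +47 mm in the jig frame.
- cover: loose green cover, an open-bottomed hood 96 (x) x 156 (y) x 34 mm high with 4 mm walls, about 0.25 kg, standing on the jig's bed over the bar; origin at the centre of its lower rim. A round wooden knob, 30 mm in diameter and 30 mm high, stands on the middle of its top.
- knob (a point): middle of the cover's wooden knob, 49 mm above the cover's lower rim (15 mm above the cover's top)
- mat: fixed cork mat, 150 (x) x 200 (y) x 5 mm thick; origin at the centre of its underside
- ramekin: white ceramic ramekin, 84 mm in diameter, 45 mm high, bystander; origin at the centre of its underside
- flowerpot: small terracotta flowerpot, 94 mm in diameter, 80 mm high, bystander; origin at the centre of its underside
- salt_jar: closed jar, 60 mm in diameter, 90 mm high, bystander; origin at the centre of its underside
- scraper: red plastic grill scraper lying flat, 228 mm long along its x, 16 mm high, head 80 mm wide at +x, bystander; origin near its middle, on the underside
- thermometer: stainless meat thermometer lying down: 48 mm round dial at x = -60 mm and a thin probe to x = +82 mm, 12 mm high, bystander; origin on the underside between them
- skewer1: flat steel skewer lying along its y, 264 mm long, 3 mm high, ring at the -y end, bystander; origin near its middle
- skewer2: a second skewer like the first
Things that resemble listed ones, but are neither listed nor needed, are in the scene too. Of the things like the cover, leave any that is purple; of the rest the smaller one is meant.

How it is judged:
On the way, in this order (a step that is already met when the one before it is completed fails the run):
1. the cover stands upright on the cork mat, let go (horizontal distance between cover and mat below 0.045 m and z of cover in the frame of mat between 0.002 and 0.008 m and angle between cover's own z axis and vertical below 0.05 rad and contact force between the fingers and cover below 0.1 N), for 0.2 s.
2. the bar lies square and flush against the long fence (x of bar in the frame of jig between 0.045 and 0.05 m and angle between the y axis of bar and the y axis of jig, either way round below 0.03 rad and z of bar in the frame of jig below 0.015 m), for 0.1 s.
3. the bar's end is home on the stop, the pin pushed in (all of step 2 and value of joint pin above 0.0062 m), for 0.2 s.
At the end, for the whole second after the job is handed in: The cover stands upright on the cork mat, released, its centre within 45 mm of the mat's centre; the bar lies flat on the bed, within 2 mm of the fence and square to it within 0.03 rad, and against the stop so that the pin is pushed in by more than 6.2 of its 8 mm; all at rest (all of step 1 and all of step 3 and linear speed of each of bar, cover below 0.01 m/s); the robot touches nothing.
It fails at once if the bar is rammed: more than 100 N between bar and jig (contact force between bar and jig above 100 N).
It fails at once if the cover is dropped: it moves faster than 0.4 m/s while the fingers do not hold it (contact force between the fingers and cover below 0.1 N and linear speed of cover above 0.4 m/s).
It fails at once if the cover is slammed on the mat: more than 150 N between them (contact force between cover and mat above 150 N).
It fails at once if a bystander (ramekin, flowerpot, jar, scraper, thermometer, skewer) is moved by more than 25 mm (distance of any of ramekin, flowerpot, salt_jar, scraper, thermometer, skewer1, skewer2 from where it was at the start of the episode above 0.025 m).
It also fails if it takes over 64 s, if anything falls off the work surface, if the arm or the gripper's body presses on something with over 40 N, if the wrist force passes 120 N, or if a joint passes its speed limit or range.

ROBOT

A 7-joint arm with a two-finger parallel gripper is mounted at the origin on the work surface. World frame = base frame: x ahead of the robot, y to its left, z up, the work surface at z = 0. Lengths are in m, angles in rad, forces in N, time in s.
With the tool pointing down it reaches from about 0.4 to 0.85 m from the base axis. Payload 10.4 kg.
Tool frame: the origin (TCP) lies at the very end of the fingers, on their centre line; the grasp point (between the pads) lies 19 mm behind it (manip.grip_point_offset is the distance from the TCP to the grasp point, in m); z points along the fingers, y is the line along which they close (so a half turn about z gives the same grasp; the last joint's range is limited). The gripper opens to 85 mm and grips with 20 to 120 N. Pads are 22 mm wide; open, the fingers measure 114 mm over their backs; the gripper's body (76 mm by 85 mm) begins 54 mm behind the grasp point. The pads swing forward as they close: fully open they stand 13 mm farther back than shut.
Start: joints at [1.108, 0.332, -0.065, 1.46, 0.022, 1.35, -0.088], TCP at [0.266, -0.566, 0.194] pointing down, gripper open.
Joint ranges: [-2.6, 2.6], [-0.5, 2.12], [-1.47, 1.34], [0.16, 2.42], [-1.27, 4.41], [0.06, 2.06], [-2.6, 2.6]. Speed limits (rad/s): [2.22, 2.22, 2.79, 2.79, 3.14, 3.14, 3.14].

INTERFACE

Orientations are given as a unit quaternion [x, y, z, w].
In Python, from workcell import manip gives the robot as it stands. The module is installed in compiled form; this text tells all that it offers.
- The arm moves only by the tool step_arm, never from a script. Its argument "moves" is a list of rows, each a list of 7 numbers: the closure, from 0 (fully open) to 1 (shut), then the shift along the world's x, y, z in mm, then the turn, a rotation vector about the world's x, y, z in rad. In form: [[grip, tx, ty, tz, ax, ay, az], ...]. A call has 1 to 10 rows; each row is the pose to reach, as a shift and turn from the pose commanded when the call began; what a row does not reach only later rows make up. A row lasts 1/10 s, in which the tool goes at most 50 mm and 8.59 degrees, less where a joint would pass 70% of its speed; a pose out of reach is approached as far as the arm can. A call with a gripper value outside its range is refused whole. The fingers move at their own pace and stop on an object; "grip_force" is the grip in N (left out, the last holds). Time passes only in rows, so rows that repeat a pose let the fingers close. It gives the time, the measured TCP pose, the force, the opening and the grip force at its end, in the units of the state.
- manip.get_obs(): the state, without advancing time (a new reading comes with each control period).
- manip.camera(name): name is "side" or "top"; returns a dict with "image" (384x512x3 uint8, blue, green, red), "K" (3x3 intrinsics, pixels), "rvec" (rotation vector, rad) and "tvec" (3), from world to camera coordinates, as OpenCV has them. Camera axes: x right, y down, z forward; pixel columns grow to the right and rows downward; lengths in m; the calibration is good to about 2 mm. A picture is of the moment at which its call begins. There is no depth.
- manip.hand_in(): hands the job in; it is judged then, once.
The state is a dict: "clock": time; "joint_pos": joint angles; "joint_velocities": joint speeds; "tau": joint torques, N m; "position": TCP position; "ee_rot": TCP orientation; "ft_force": force on the tool from outside, world axes, zero at the start; "torque": the same for the moment, N m; "grip_width": opening from 0.0 (shut) to 1.0 (fully open); "grasp_force": force on a finger pad.
Only numpy, scipy, OpenCV 4.12 (cv2) and the standard library are available. Lean on these libraries where they do the work, as an engineer would, in place of code of your own. Each camera call takes 0.05 s, during which the arm holds its last target. There are 200 camera calls.

## Working session

There is one attempt and no reset: what is moved stays moved. The work goes in short steps, Python scripts to look and compute and a tool call to move; the robot and the scene stay as the last step left them, time stands still between calls to the robot, and variables do not carry over. Pictures are saved under pics/ and viewed, at most 10 in all, crops included, and the job is handed in when it is done.

Besides the shell and the picture viewer there is one more tool, called after "Call:" as name([rows], argument=value, ...), one row to a line, values as JSON. step_arm: Moves the arm, as the interface text tells. Its arguments: {"type":"object","properties":{"moves":{"type":"array","items":{"type":"array","items":{"type":"number"}}},"grip_force":{"type":"number"}},"required":["moves"]}

```bash
mkdir -p pics
python3 - <<'E'
from workcell import manip
import cv2,pickle
for n in("top","side"):
    c=manip.camera(n);cv2.imwrite(f"pics/{n}0.png",c["image"]);pickle.dump(c,open(n+".pkl","wb"))
    print(c["K"].tolist(),c["rvec"],c["tvec"])
o=manip.get_obs();print(o["clock"],o["position"],o["ee_rot"],o["grip_width"],manip.grip_point_offset)
E
```

```text
[[352.624668137194, 0.0, 254.58031270112295], [0.0, 352.624668137194, 194.03845882535066], [0.0, 0.0, 1.0]] [ 2.10372111 -2.15889115  0.15591704] [0.00362759 0.48651816 1.00606336]
[[440.42371836362247, 0.0, 259.95116978934794], [0.0, 440.42371836362247, 186.73447082213073], [0.0, 0.0, 1.0]] [ 2.23596775 -0.64640623  0.27225816] [-0.40271189  0.22436492  1.26678368]
0.1 [ 0.26597516 -0.56517319  0.19351563] [ 9.75908794e-01  2.18178015e-01 -1.46521959e-04 -5.98465170e-04] 1.000895296013966 0.0187
```

View pics/top0.png

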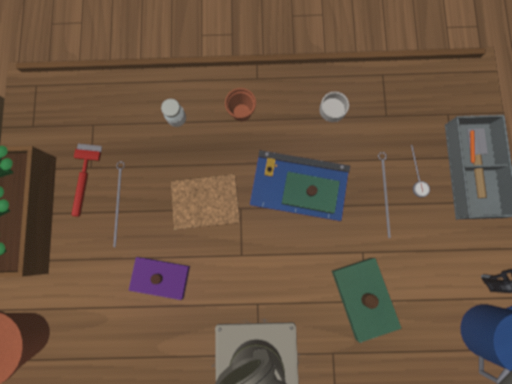

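View pics/side0.png

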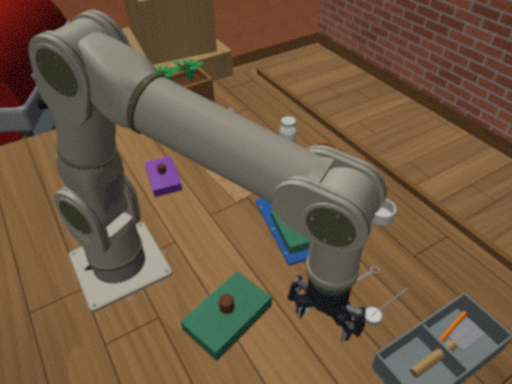

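The top view (x up, y left) shows the lookalikes: a small green cover on the jig at (311,191), a larger green hood at (366,299) and a purple one at (158,278). I choose the one on the jig. The mat is at about (205,202), and the stop block is at (269,167). In the side view the arm hides part of the jig. Next is a close crop with measurements.

```bash
cat > h.py <<'E'
import cv2,numpy as np,pickle
def load(n): return pickle.load(open(n+".pkl","rb"))
def ray(c,uv,z):
    R=cv2.Rodrigues(np.array(c["rvec"],float))[0];t=np.array(c["tvec"],float).ravel()
    p=cv2.undistortPoints(np.array([[uv]],float),np.array(c["K"]),None)[0,0]
    d=R.T@np.array([*p,1]);o=-R.T@t
    return o+d*(z-o[2])/d[2]
def proj(c,P): return cv2.projectPoints(np.atleast_2d(np.array(P,float)),np.array(c["rvec"]),np.array(c["tvec"]),np.array(c["K"]),None)[0][:,0]
E
python3 - <<'E'
from h import *
c=load("top");im=c["image"]
print("cam",ray(c,(0,0),1.0),"tcp px",proj(c,[[.266,-.565,.194]]))
cv2.imwrite("pics/crop1.png",cv2.resize(im[145:235,165:360],None,fx=4,fy=4,interpolation=cv2.INTER_CUBIC))
hsv=cv2.cvtColor(im,cv2.COLOR_BGR2HSV)
def seg(lo,hi,box,z,name):
    x0,y0,x1,y1=box;m=cv2.inRange(hsv[y0:y1,x0:x1],lo,hi);m=cv2.morphologyEx(m,cv2.MORPH_CLOSE,np.ones((7,7)))
    k=max(cv2.findContours(m,0,2)[0],key=cv2.contourArea)
    pts=np.array([ray(c,p[0]+[x0,y0],z)[:2] for p in k],np.float32)
    r=cv2.minAreaRect(pts);print(name,r,np.round(cv2.boxPoints(r),3).tolist())
seg((65,80,30),(90,255,255),(270,160,352,225),.046,"cover")
seg((100,120,40),(125,255,255),(240,145,360,225),.012,"jig")
seg((5,60,90),(22,200,255),(170,172,241,232),.005,"mat")
print(hsv[200,205],hsv[200,311],hsv[205,265])
for z in(.046,.061,.076):print("knob",ray(c,(311.5,190.5),z))
E
```

```text
cam [0.37694645 0.03565545 1.        ] tcp px [[486.3005183  267.84062944]]
cover ((0.48728132247924805, -0.1731378138065338), (0.15394963324069977, 0.09496133774518967), 77.61212921142578) [[0.42399999499320984, -0.23800000548362732], [0.5170000195503235, -0.2590000033378601], [0.550000011920929, -0.1080000028014183], [0.4569999873638153, -0.08799999952316284]]
jig ((0.5059086680412292, -0.14391213655471802), (0.27321329712867737, 0.14706620573997498), 78.59452056884766) [[0.40700000524520874, -0.2630000114440918], [0.5509999990463257, -0.2919999957084656], [0.6050000190734863, -0.02500000037252903], [0.460999995470047, 0.004999999888241291]]
mat ((0.47438758611679077, 0.145219087600708), (0.2188873440027237, 0.18247584998607635), 88.53968811035156) [[0.3799999952316284, 0.03799999877810478], [0.5630000233650208, 0.032999999821186066], [0.5680000185966492, 0.25200000405311584], [0.38600000739097595, 0.25699999928474426]]
[ 14 111 136] [75 88 96] [110 140 122]
knob [ 0.4913052  -0.17665205  0.046     ]
knob [ 0.48879203 -0.17438124  0.061     ]
knob [ 0.48627887 -0.17211043  0.076     ]
```

View pics/crop1.png

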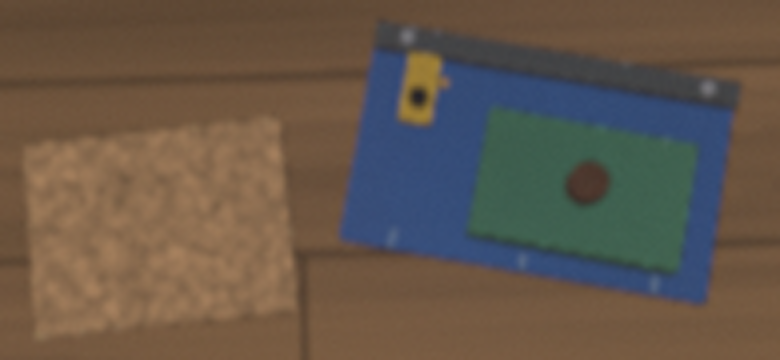

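The crop confirms the choice: a small green hood with a dark knob at crop (588,183), standing on the blue jig. The yellow stop is at (420,90) with its pin facing right, and the mat corners are clear. Now I'll fit the jig and mat poses.

Run:
```python
from h import *
from scipy.optimize import least_squares
c=load("top")
def fit(P,px,g):
    P=np.array(P,float)/1000;uv=np.array(px,float)/4+[165,145]-.375
    def W(q):
        s,k=np.sin(q[2]),np.cos(q[2]);return np.c_[q[0]+k*P[:,0]-s*P[:,1],q[1]+s*P[:,0]+k*P[:,1],P[:,2]]
    r=least_squares(lambda q:(proj(c,W(q))-uv).ravel(),g);print(np.round(r.x,4),np.round(r.fun,1));return r.x,W
fit([(85,140,26),(85,-140,26),(-85,-140,12),(-85,140,12)],[(380,20),(740,80),(705,303),(342,240)],[.5,-.14,-.2])
fit([(75,100,5),(75,-100,5),(-75,-100,5),(-75,100,5)],[(25,147),(280,118),(297,308),(38,337)],[.47,.14,0])
fit([(48,78,46),(48,-78,46),(-48,-78,46),(-48,78,46),(0,0,76)],[(490,107),(697,145),(682,272),(470,235),(588,183)],[.48,-.17,-.2])
# stop face -y: corners of top -y edge at z .026
for p in[(443,57),(433,125),(448,84)]: print(ray(c,np.array(p)/4+[165,145],.026))
```

```text
[ 0.5149 -0.1464 -0.1993] [-0.5 -0.   0.6  0.1  0.6  0.  -0.7 -0.2]
[0.4739 0.1448 0.0827] [-0.5 -0.5  0.1 -0.3  0.7  0.4 -0.3  0.3]
[ 0.487  -0.1739 -0.2009] [-0.1  0.4  0.4 -0.2 -0.4 -0.1 -0.4 -0.   0.5 -0.1]
[ 0.59412631 -0.07592732  0.026     ]
[ 0.54147518 -0.06657334  0.026     ]
[ 0.57292884 -0.07899837  0.026     ]
```

Call:
step_arm([
  [0.1,40,60,0,0,0,0],
  [0.1,60,100,0,0,0,0],
  [0.1,85,140,0,0,0,0],
  [0.1,110,180,0,0,0,0],
  [0.2,130,225,0,0,0,0],
  [0.3,155,270,0,0,0,0],
  [0.3,180,315,0,0,0,0],
  [0.3,200,355,0,0,0,0],
  [0.3,221,391,-30,0,0,0],
  [0.3,221,391,-60,0,0,0],
], grip_force=40)

```text
clock: 1.1
position: [0.4906, -0.1689, 0.1351]
ee_rot: [0.975, 0.222, 0.002, 0.0]
ft_force: [1.0, -0.0, -0.5]
grip_width: 0.701
grasp_force: 0.0
```

Call:
step_arm([
  [0.3,0,0,0,0,0,0],
  [0.3,0,0,0,0,0,0],
  [0.3,0,0,0,0,0,0],
])

```text
clock: 1.4
position: [0.4874, -0.1762, 0.1359]
ee_rot: [0.976, 0.217, 0.001, 0.001]
ft_force: [-0.5, -0.4, 0.1]
grip_width: 0.702
grasp_force: 0.0
```

Call:
step_arm([
  [0.3,0,2,-30,0,0,0],
  [0.3,0,2,-55,0,0,0],
  [0.3,0,2,-70,0,0,0],
  [0.3,0,2,-78,0,0,0],
  [0.3,0,2,-84,0,0,0],
  [0.3,0,2,-84,0,0,0],
  [0.3,0,2,-84,0,0,0],
])

```text
clock: 2.1
position: [0.4877, -0.173, 0.0512]
ee_rot: [0.976, 0.218, 0.001, 0.0]
ft_force: [0.4, -0.1, 0.4]
grip_width: 0.701
grasp_force: 0.0
```

Call:
step_arm([
  [1,0,0,0,0,0,0],
  [1,0,0,0,0,0,0],
  [1,0,0,0,0,0,0],
  [1,0,0,0,0,0,0],
  [1,0,0,0,0,0,0],
  [1,0,0,0,0,0,0],
], grip_force=50)

```text
clock: 2.7
position: [0.4871, -0.1725, 0.0502]
ee_rot: [0.976, 0.218, 0.0, 0.0]
ft_force: [-0.7, -0.7, 1.2]
grip_width: -0.002
grasp_force: 0.0
```

Run:
```python
from workcell import manip
import cv2,numpy as np,pickle
a=manip.camera("top");b=manip.camera("side")
pickle.dump(b,open("side.pkl","wb"))
i=cv2.resize(a["image"][140:240,240:360],None,fx=3.3,fy=3.3,interpolation=2);j=cv2.resize(b["image"][150:290,200:370],None,fx=2.35,fy=2.35,interpolation=2)
h=max(i.shape[0],j.shape[0]);f=lambda m:cv2.copyMakeBorder(m,0,h-m.shape[0],0,0,0)
cv2.imwrite("pics/g1.png",np.hstack([f(i),f(j)]))
```

```text
(no output)
```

View pics/g1.png

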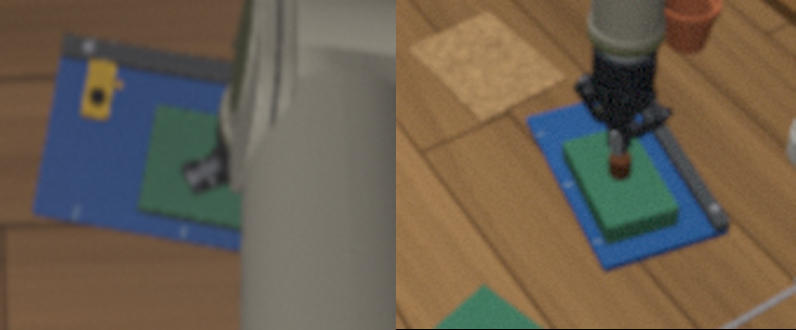

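Run:
```python
from h import *
t,s=load("top"),load("side")
T=[[.487,-.1725,.05],[.487,-.174,.046],[.487,-.174,.076],[.487,-.174,.061]]
print(proj(t,T).round(1).tolist(),proj(s,T).round(1).tolist())
k=(294.9,221)
for z in(.046,.061,.076):print("side knob",ray(s,k,z),"top",ray(t,(311.5,190.5),z))
# jig far corner checks on side crop px
for p in((530,120),(607,270),(727,225)):print(ray(s,((p[0]-396)/2.35+200,p[1]/2.35+150),.02))
```

```text
[[310.3, 191.8], [310.7, 192.0], [312.2, 190.2], [311.4, 191.1]] [[293.9, 223.1], [294.1, 224.4], [294.6, 217.4], [294.4, 220.9]]
side knob [ 0.4968452  -0.16403496  0.046     ] top [ 0.4913052  -0.17665205  0.046     ]
side knob [ 0.4881558  -0.17513405  0.061     ] top [ 0.48879203 -0.17438124  0.061     ]
side knob [ 0.47946639 -0.18623314  0.076     ] top [ 0.48627887 -0.17211043  0.076     ]
[ 0.45963398 -0.00696968  0.02      ]
[ 0.40237952 -0.27439149  0.02      ]
[ 0.56776377 -0.2973031   0.02      ]
```

Run:
```python
from workcell import manip
from h import *
o=manip.get_obs();print(o["clock"],o["position"],o["ee_rot"],o["grip_width"],o["grasp_force"])
a=manip.camera("top");b=manip.camera("side")
i=cv2.resize(a["image"][165:215,280:340],None,fx=6.6,fy=6.6,interpolation=2);j=cv2.resize(b["image"][160:250,260:325],None,fx=6,fy=6,interpolation=2)
h=max(i.shape[0],j.shape[0]);f=lambda m:cv2.copyMakeBorder(m,0,h-m.shape[0],0,0,0)
cv2.imwrite("pics/g2.png",np.hstack([f(i),f(j)]))
```

```text
2.8 [ 0.48713674 -0.17249802  0.05022837] [9.75910614e-01 2.18170739e-01 2.86844761e-05 2.12300934e-05] -0.0021316762820768427 0.0
```

View pics/g2.png

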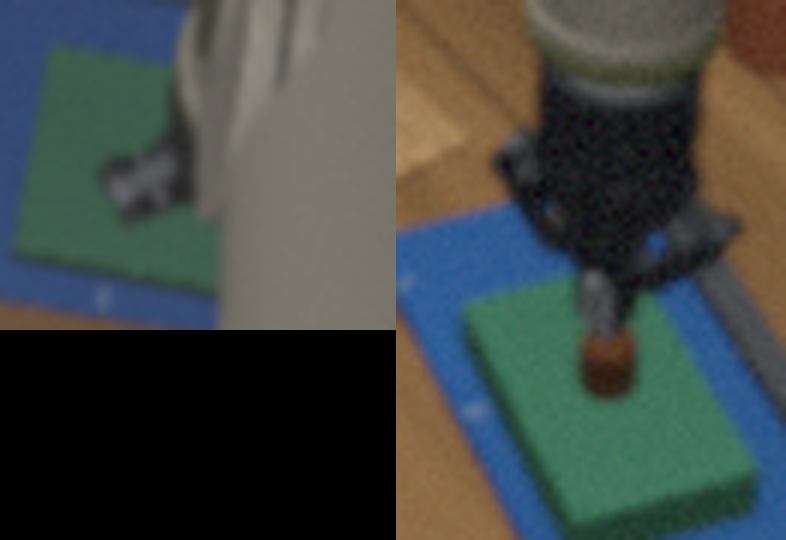

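The fingers are shut, but they look to be above or behind the knob, and the cover hasn't moved. So the reported TCP may not match the true fingertips. I'll check with a projected overlay.

Run:
```python
from workcell import manip
from h import *
s=load("side");b=manip.camera("side");im=cv2.imread("pics/side0.png")
def show(im,P,box):
    x0,y0,x1,y1=box;f=390/(x1-x0);m=cv2.resize(im[y0:y1,x0:x1],None,fx=f,fy=f,interpolation=2)
    for p,col in zip(proj(s,P),[(0,0,255),(0,255,255),(255,255,255),(255,0,255)]):
        cv2.circle(m,tuple(int(v) for v in (p-[x0,y0]+.5)*f),3,col,-1)
    return m
y=np.array([np.cos(np.radians(-64.8)),np.sin(np.radians(-64.8)),0])*.0425
A=np.array([.266,-.5652,.1935]);i=show(im,[A,A+y+[0,0,.013],A-y+[0,0,.013],A+[0,0,.073]],(270,250,390,350))
B=np.array([.4871,-.1725,.0502]);j=show(b["image"],[B,B+[0,0,.03],B+[0,0,.06],B+[0,0,.073]],(250,160,340,235))
h=max(i.shape[0],j.shape[0]);f=lambda m:cv2.copyMakeBorder(m,0,h-m.shape[0],0,0,0)
cv2.imwrite("pics/g3.png",np.hstack([f(i),f(j)]))
```

```text
(no output)
```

View pics/g3.png

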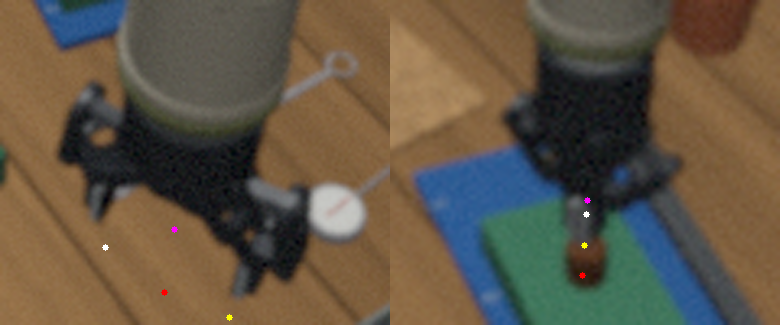

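Two cameras agree that the fingertips are really about 30 mm higher than the reported TCP, while x and y look right. I'll calibrate the height by lowering the shut fingers gently onto the knob top, which is at z = 0.076.

Call:
step_arm([
  [1,0,-1,-1,0,0,0],
  [1,0,-1,-2,0,0,0],
  [1,0,-1,-3,0,0,0],
  [1,0,-1,-4,0,0,0],
])

```text
clock: 3.35
position: [0.4871, -0.1735, 0.0461]
ee_rot: [0.976, 0.218, -0.0, 0.0]
ft_force: [-0.5, 0.1, -0.5]
grip_width: 0.002
grasp_force: 0.0
```

Call:
step_arm([
  [1,0,0,-1,0,0,0],
  [1,0,0,-2,0,0,0],
  [1,0,0,-3,0,0,0],
])

```text
clock: 3.65
position: [0.4871, -0.1735, 0.0432]
ee_rot: [0.976, 0.218, 0.0, 0.0]
ft_force: [-0.3, 0.0, -0.6]
grip_width: 0.002
grasp_force: 0.0
```

Call:
step_arm([
  [1,0,0,-1,0,0,0],
  [1,0,0,-2,0,0,0],
  [1,0,0,-3,0,0,0],
])

```text
clock: 3.95
position: [0.4871, -0.1735, 0.0401]
ee_rot: [0.976, 0.218, -0.0, 0.0]
ft_force: [0.3, 0.4, -0.1]
grip_width: 0.001
grasp_force: 0.0
```

Call:
step_arm([
  [1,0,0,-1,0,0,0],
  [1,0,0,-2,0,0,0],
  [1,0,0,-3,0,0,0],
])

```text
clock: 4.25
position: [0.4872, -0.1736, 0.0389]
ee_rot: [0.976, 0.218, -0.0, 0.0]
ft_force: [-12.7, 3.9, 30.5]
grip_width: 0.004
grasp_force: 15.5
```

Contact came at reported z ≈ 0.039, so the true tip height is about the reported value + 37 mm. Now I'll raise, open and regrasp at reported z ≈ 0.014.

Call:
step_arm([
  [1,0,0,20,0,0,0],
  [0.3,0,0,30,0,0,0],
  [0.3,0,0,30,0,0,0],
  [0.3,0,0,30,0,0,0],
  [0.3,0,0,30,0,0,0],
  [0.3,0,0,10,0,0,0],
  [0.3,0,0,-10,0,0,0],
  [0.3,0,0,-18,0,0,0],
  [0.3,0,0,-23,0,0,0],
  [0.3,0,0,-23,0,0,0],
])

```text
clock: 5.25
position: [0.4869, -0.1734, 0.0139]
ee_rot: [0.976, 0.218, -0.0, -0.0]
ft_force: [0.4, 0.2, 0.5]
grip_width: 0.701
grasp_force: 0.0
```

Call:
step_arm([
  [1,0,0,0,0,0,0],
  [1,0,0,0,0,0,0],
  [1,0,0,0,0,0,0],
  [1,0,0,0,0,0,0],
  [1,0,0,0,0,0,0],
  [1,0,0,0,0,0,0],
], grip_force=50)

```text
clock: 5.85
position: [0.4878, -0.1737, 0.0152]
ee_rot: [0.976, 0.218, 0.001, 0.001]
ft_force: [-1.3, 1.0, 5.7]
grip_width: 0.332
grasp_force: 49.2
```

Call:
step_arm([
  [1,0,0,5,0,0,0],
  [1,0,0,15,0,0,0],
  [1,0,0,30,0,0,0],
  [1,0,0,48,0,0,0],
  [1,0,0,65,0,0,0],
  [1,0,0,80,0,0,0],
  [1,0,0,80,0,0,0],
])

```text
clock: 6.55
position: [0.4885, -0.1739, 0.0967]
ee_rot: [0.976, 0.218, 0.002, 0.001]
ft_force: [-0.2, 0.7, -1.4]
grip_width: 0.329
grasp_force: 49.5
```

Call:
step_arm([
  [1,0,15,0,0,0,0],
  [1,-1,45,0,0,0,0],
  [1,-3,80,0,0,0,0],
  [1,-5,120,0,0,0,0],
  [1,-7,160,0,0,0,0],
  [1,-9,200,0,0,0,0],
  [1,-11,240,0,0,0,0],
  [1,-12,275,0,0,0,0],
  [1,-13,303,0,0,0,0],
  [1,-13,319,0,0,0,0],
])

```text
clock: 7.55
position: [0.4723, 0.1491, 0.0934]
ee_rot: [0.975, 0.22, -0.001, -0.0]
ft_force: [0.2, -0.1, -2.6]
grip_width: 0.331
grasp_force: 49.5
```

Call:
step_arm([
  [1,0,0,-20,0,0,0],
  [1,0,0,-40,0,0,0],
  [1,0,0,-58,0,0,0],
  [1,0,0,-70,0,0,0],
  [1,0,0,-76,0,0,0],
  [1,0,0,-80,0,0,0],
  [1,0,0,-80,0,0,0],
])

```text
clock: 8.25
position: [0.474, 0.1456, 0.0142]
ee_rot: [0.976, 0.218, -0.0, -0.0]
ft_force: [0.0, 0.7, -1.8]
grip_width: 0.334
grasp_force: 49.5
```

Call:
step_arm([
  [1,0,0,-1,0,0,0],
  [1,0,0,-2,0,0,0],
  [1,0,0,-3,0,0,0],
  [1,0,0,-4,0,0,0],
  [1,0,0,-5,0,0,0],
  [1,0,0,-5.5,0,0,0],
  [1,0,0,-6,0,0,0],
  [1,0,0,-6,0,0,0],
])

```text
clock: 9.05
position: [0.4741, 0.1455, 0.0083]
ee_rot: [0.976, 0.218, 0.0, 0.0]
ft_force: [-0.8, 0.7, -1.2]
grip_width: 0.33
grasp_force: 49.4
```

Call:
step_arm([
  [1,0,0,-0.5,0,0,0],
  [1,0,0,-1,0,0,0],
  [1,0,0,-1.5,0,0,0],
  [1,0,0,-1.5,0,0,0],
])

```text
clock: 9.45
position: [0.4742, 0.1454, 0.0081]
ee_rot: [0.976, 0.218, -0.0, 0.001]
ft_force: [-9.4, -3.6, 20.2]
grip_width: 0.331
grasp_force: 51.7
```

Call:
step_arm([
  [1,0,0,0.5,0,0,0],
  [1,0,0,1,0,0,0],
  [0.6,0,0,1,0,0,0],
  [0.4,0,0,1,0,0,0],
  [0.3,0,0,1,0,0,0],
  [0.3,0,0,1,0,0,0],
  [0.3,0,0,1,0,0,0],
])

```text
clock: 10.15
position: [0.4741, 0.1455, 0.0077]
ee_rot: [0.976, 0.218, 0.0, -0.0]
ft_force: [0.2, -0.2, 0.5]
grip_width: 0.699
grasp_force: 0.0
```

Call:
step_arm([
  [0.3,0,0,10,0,0,0],
  [0.3,0,0,30,0,0,0],
  [0.3,0,0,60,0,0,0],
  [0.3,0,0,100,0,0,0],
  [0.3,0,0,130,0,0,0],
  [0.3,-60,30,130,0,0,-0.13],
  [0.3,-90,60,130,0,0,-0.26],
  [0.3,-90,60,130,0,0,-0.39],
  [0.3,-90,60,130,0,0,-0.52],
  [0.3,-90,60,130,0,0,-0.64],
])

```text
clock: 11.15
position: [0.3838, 0.206, 0.1386]
ee_rot: [0.995, -0.102, 0.001, 0.0]
ft_force: [-0.9, 0.0, 0.2]
grip_width: 0.701
grasp_force: 0.0
```

Run:
```python
from workcell import manip
from h import *
a=manip.camera("top");pickle.dump(a,open("top2.pkl","wb"))
cv2.imwrite("pics/t2.png",cv2.resize(a["image"][140:245,165:360],None,fx=4,fy=4,interpolation=2))
```

```text
(no output)
```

View pics/t2.png

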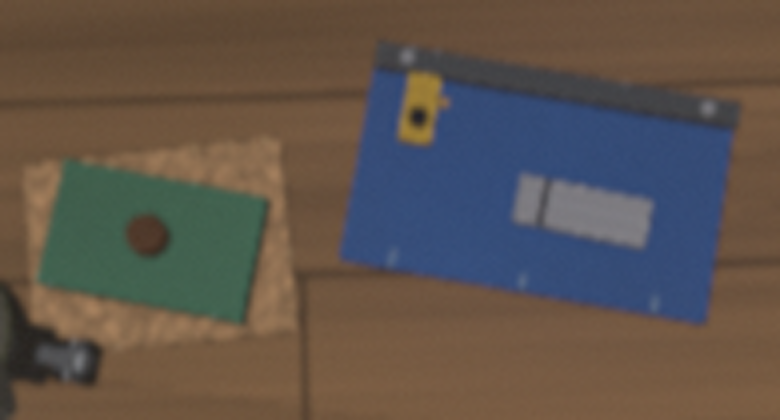

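The cover stands upright on the mat at crop (152,243). The bar is bare, with corners at (520,174), (653,199), (645,248) and (513,223), and its black line faces the stop.

Run:
```python
from h import *
from scipy.optimize import least_squares
c=load("top2")
def fit(P,px,g):
    P=np.array(P,float)/1000;uv=np.array(px,float)/4+[165,140]-.375
    def W(q):
        s,k=np.sin(q[2]),np.cos(q[2]);return np.c_[q[0]+k*P[:,0]-s*P[:,1],q[1]+s*P[:,0]+k*P[:,1],P[:,2]]
    r=least_squares(lambda q:(proj(c,W(q))-uv).ravel(),g);print(np.round(r.x,4),np.round(r.fun,1));return r.x
J=fit([(85,140,26),(85,-140,26),(-85,-140,12),(-85,140,12)],[(380,42),(740,102),(705,323),(342,261)],[.5,-.14,-.2])
b=fit([(18,50,24),(18,-50,24),(-18,-50,24),(-18,50,24)],[(520,174),(653,199),(645,248),(513,223)],[.48,-.17,-.2])
C=fit([(48,78,39),(48,-78,39),(-48,-78,39),(-48,78,39)],[(65,160),(269,200),(243,322),(38,284)],[.47,.14,-.2])
R=lambda a:np.array([[np.cos(a),-np.sin(a)],[np.sin(a),np.cos(a)]])
print("bar in jig",R(J[2]).T@(b[:2]-J[:2]),b[2]-J[2])
for p in[(-18-40,0),(-18-25,0)]:print("push pt",b[:2]+R(b[2])@(np.array(p)/1000))
print("jig axes",R(J[2]).round(3).tolist())
for n,p in dict(final=(.047-.018,-.04),near=(.047-.018-.03,-.04)).items():print(n,J[:2]+R(J[2])@np.array(p))
```

```text
[ 0.514  -0.1464 -0.1986] [-0.6 -0.2  0.5 -0.1  0.7  0.3 -0.7 -0.1]
[ 0.4894 -0.176  -0.2152] [ 0.2  0.4 -0.1  0.2 -0.  -0.3 -0.1 -0.3]
[ 0.4731  0.1443 -0.2149] [ 0.1 -0.2  0.1 -0.6  0.1  0.6 -0.3  0.2]
bar in jig [-0.01817718 -0.03394603] -0.016557693961423287
push pt [ 0.43278329 -0.16366413]
push pt [ 0.44743743 -0.16686666]
jig axes [[0.98, 0.197], [-0.197, 0.98]]
final [ 0.53450138 -0.19129013]
near [ 0.50509107 -0.18537121]
```

Call:
step_arm([
  [1,0,-20,0,0,0,0],
  [1,5,-60,0,0,0,0],
  [1,12,-105,0,0,0,0],
  [1,20,-150,0,0,0,0],
  [1,28,-195,0,0,0,0],
  [1,36,-240,0,0,0,0],
  [1,44,-285,0,0,0,0],
  [1,52,-330,0,0,0,0],
  [1,58,-360,0,0,0,0],
  [1,58,-372,0,0,0,0],
])

```text
clock: 12.2
position: [0.4421, -0.1696, 0.1381]
ee_rot: [0.995, -0.101, 0.0, 0.0]
ft_force: [-0.4, 0.1, 0.1]
grip_width: -0.001
grasp_force: 0.0
```

Call:
step_arm([
  [1,0,0,-30,0,0,0],
  [1,0,0,-60,0,0,0],
  [1,0,0,-90,0,0,0],
  [1,0,0,-115,0,0,0],
  [1,0,0,-135,0,0,0],
  [1,0,0,-147,0,0,0],
  [1,0,0,-150,0,0,0],
  [1,0,0,-150,0,0,0],
])

```text
clock: 13.0
position: [0.4424, -0.1663, -0.0118]
ee_rot: [0.995, -0.099, 0.0, -0.0]
ft_force: [-0.1, -0.3, 0.3]
grip_width: -0.002
grasp_force: 0.0
```

Call:
step_arm([
  [1,0,0,-2,0,0,0],
  [1,0,0,-4,0,0,0],
  [1,0,0,-6,0,0,0],
  [1,0,0,-8,0,0,0],
  [1,0,0,-9,0,0,0],
  [1,0,0,-9,0,0,0],
])

```text
clock: 13.6
position: [0.442, -0.1665, -0.0214]
ee_rot: [0.995, -0.1, -0.0, 0.0]
ft_force: [0.6, 0.0, -0.0]
grip_width: -0.002
grasp_force: 0.0
```

Call:
step_arm([
  [1,0,0,-1,0,0,0],
  [1,0,0,-2,0,0,0],
  [1,0,0,-3,0,0,0],
  [1,0,0,-4,0,0,0],
  [1,0,0,-4,0,0,0],
])

```text
clock: 14.1
position: [0.4421, -0.1666, -0.025]
ee_rot: [0.995, -0.1, -0.0, 0.0]
ft_force: [-1.7, 0.4, 5.8]
grip_width: -0.005
grasp_force: 3.1
```

The bed contact at −0.025 confirms the 37 mm offset. Now I'll raise 5 mm and push along jig +x.

Call:
step_arm([
  [1,0,0,5,0,0,0],
  [1,5,-1,5,0,0,0],
  [1,10,-2,5,0,0,0],
  [1,14,-2.8,5,0,0,0],
  [1,18,-3.6,5,0,0,0],
  [1,22,-4.4,5,0,0,0],
  [1,27,-5.4,5,0,0,0],
  [1,32,-6.4,5,0,0,0],
  [1,37,-7.4,5,0,0,0],
  [1,42,-8.4,5,0,0,0],
])

```text
clock: 15.1
position: [0.4845, -0.175, -0.0204]
ee_rot: [0.995, -0.1, -0.0, 0.0]
ft_force: [-1.5, 0.0, 0.2]
grip_width: 0.001
grasp_force: 0.5
```

Call:
step_arm([
  [1,5,-1,0,0,0,0],
  [1,10,-2,0,0,0,0],
  [1,15,-3,0,0,0,0],
  [1,20,-4,0,0,0,0],
  [1,24,-4.8,0,0,0,0],
  [1,27,-5.4,0,0,0,0],
  [1,29,-5.8,0,0,0,0],
])

```text
clock: 15.8
position: [0.5134, -0.1808, -0.0202]
ee_rot: [0.995, -0.1, -0.0, 0.0]
ft_force: [-2.4, -0.1, -0.4]
grip_width: 0.003
grasp_force: 0.8
```

Call:
step_arm([
  [1,1.5,-0.3,0,0,0,0],
  [1,3,-0.6,0,0,0,0],
  [1,4.5,-0.9,0,0,0,0],
  [1,5,-1,0,0,0,0],
])

```text
clock: 16.2
position: [0.5183, -0.1818, -0.0203]
ee_rot: [0.995, -0.1, 0.0, 0.0]
ft_force: [-1.8, -0.6, 0.2]
grip_width: -0.0
grasp_force: 0.8
```

Call:
step_arm([
  [1,1,-0.2,0,0,0,0],
  [1,2,-0.4,0,0,0,0],
  [1,3,-0.6,0,0,0,0],
  [1,4,-0.8,0,0,0,0],
  [1,4,-0.8,0,0,0,0],
])

```text
clock: 16.7
position: [0.5224, -0.1826, -0.0202]
ee_rot: [0.995, -0.1, 0.0, 0.0]
ft_force: [-0.7, 0.2, -0.8]
grip_width: 0.001
grasp_force: 0.2
```

Call:
step_arm([
  [1,0.7,-0.1,0,0,0,0],
  [1,1.4,-0.3,0,0,0,0],
  [1,2,-0.4,0,0,0,0],
  [1,2,-0.4,0,0,0,0],
])

```text
clock: 17.1
position: [0.5242, -0.183, -0.0203]
ee_rot: [0.995, -0.1, 0.0, 0.0]
ft_force: [-0.8, -0.8, -0.5]
grip_width: 0.001
grasp_force: 0.6
```

Call:
step_arm([
  [1,0.7,-0.1,0,0,0,0],
  [1,1.4,-0.3,0,0,0,0],
  [1,2,-0.4,0,0,0,0],
  [1,2,-0.4,0,0,0,0],
])

```text
clock: 17.5
position: [0.5261, -0.1832, -0.0203]
ee_rot: [0.995, -0.1, -0.0, -0.0]
ft_force: [-3.5, 1.1, 1.5]
grip_width: 0.001
grasp_force: 1.3
```

Call:
step_arm([
  [1,0.7,-0.1,0,0,0,0],
  [1,1.4,-0.3,0,0,0,0],
  [1,2,-0.4,0,0,0,0],
  [1,2,-0.4,0,0,0,0],
])

```text
clock: 17.9
position: [0.526, -0.1833, -0.0206]
ee_rot: [0.995, -0.1, -0.002, -0.0]
ft_force: [-10.3, 2.3, 8.8]
grip_width: 0.004
grasp_force: 5.7
```

The bar meets the fence at x ≈ 0.526, as predicted. I'll press a little firmer, then back off and look.

Call:
step_arm([
  [1,1,-0.2,0,0,0,0],
  [1,2,-0.4,0,0,0,0],
  [1,2,-0.4,0,0,0,0],
  [1,2,-0.4,0,0,0,0],
])

```text
clock: 18.3
position: [0.526, -0.1833, -0.021]
ee_rot: [0.995, -0.1, -0.004, -0.0]
ft_force: [-18.8, 5.5, 14.8]
grip_width: -0.002
grasp_force: 9.9
```

Call:
step_arm([
  [1,-2,0.4,0,0,0,0],
  [1,-5,1,0,0,0,0],
  [1,-12,2.4,0,0,0,0],
  [1,-20,4,0,0,0,0],
  [1,-20,4,40,0,0,0],
  [1,-20,-30,80,0,0,0],
  [1,-20,-80,80,0,0,0],
  [1,-20,-120,80,0,0,0],
  [1,-20,-160,80,0,0,0],
  [1,-20,-160,80,0,0,0],
])

```text
clock: 19.3
position: [0.5076, -0.3511, 0.0597]
ee_rot: [0.995, -0.104, 0.0, 0.002]
ft_force: [-0.5, -0.2, -1.1]
grip_width: 0.002
grasp_force: 0.0
```

Run:
```python
from workcell import manip
from h import *
a=manip.camera("top");pickle.dump(a,open("top3.pkl","wb"))
cv2.imwrite("pics/t3.png",cv2.resize(a["image"][140:240,240:360],None,fx=6,fy=6,interpolation=2))
```

```text
(no output)
```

View pics/t3.png

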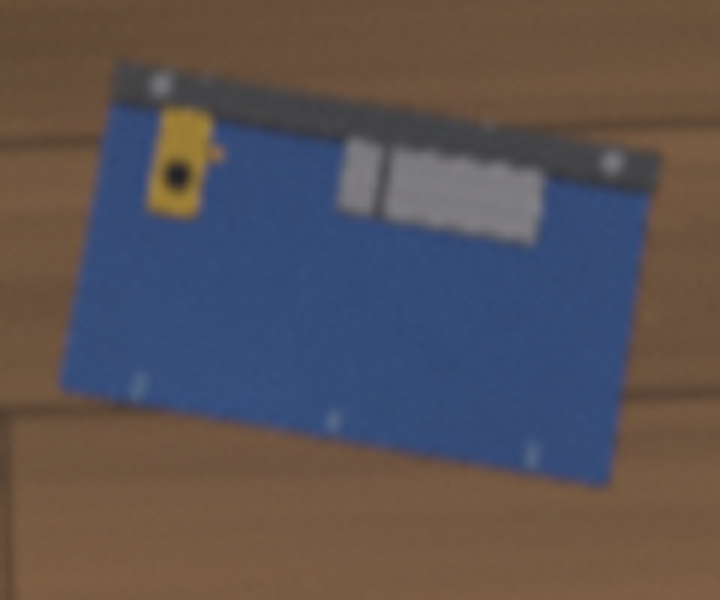

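The bar is square and flush on the fence, with corners at about (348,137), (546,170), (535,245) and (338,210). The pin still stands out at (218,154). Next I'll settle and get the position for the end push.

Call:
step_arm([
  [1,0,0,0,0,0,0],
  [1,0,0,0,0,0,0],
])

```text
clock: 19.55
position: [0.5105, -0.3426, 0.0598]
ee_rot: [0.995, -0.099, 0.0, -0.0]
ft_force: [-0.1, -0.4, -0.2]
grip_width: -0.003
grasp_force: 0.0
```

Run:
```python
from h import *
c=load("top3")
f=lambda p,z:ray(c,np.array(p)/6+[240,140]-.4,z)
for p in[(348,137),(546,170),(535,245),(338,210)]:print("bar",f(p,.024))
for p in[(215,112),(203,217)]:print("stop",f(p,.026))
```

```text
bar [ 0.5827628  -0.14213569  0.024     ]
bar [ 0.56276929 -0.24122156  0.024     ]
bar [ 0.52433548 -0.23344299  0.024     ]
bar [ 0.54507532 -0.13543557  0.024     ]
stop [ 0.59723749 -0.07506864  0.026     ]
stop [ 0.54295138 -0.06717634  0.026     ]
```

Call:
step_arm([
  [1,12,30,0,0,0,0],
  [1,24.5,66,0,0,0,0],
  [1,24.5,66,-25,0,0,0],
  [1,24.5,66,-50,0,0,0],
  [1,24.5,66,-65,0,0,0],
  [1,24.5,66,-73,0,0,0],
  [1,24.5,66,-78,0,0,0],
  [1,24.5,66,-80,0,0,0],
  [1,24.5,66,-80,0,0,0],
])

```text
clock: 20.45
position: [0.535, -0.2784, -0.0198]
ee_rot: [0.995, -0.1, 0.0, 0.0]
ft_force: [-0.6, -0.2, -1.2]
grip_width: -0.001
grasp_force: 0.0
```

Call:
step_arm([
  [1,0.8,4,0,0,0,0],
  [1,1.6,8,0,0,0,0],
  [1,2.4,12,0,0,0,0],
  [1,3.2,16,0,0,0,0],
  [1,4,20,0,0,0,0],
  [1,4.8,24,0,0,0,0],
  [1,5.6,28,0,0,0,0],
  [1,6.4,32,0,0,0,0],
])

```text
clock: 21.25
position: [0.541, -0.246, -0.0203]
ee_rot: [0.995, -0.1, -0.0, 0.0]
ft_force: [-0.2, -2.1, -0.9]
grip_width: 0.001
grasp_force: 0.5
```

Call:
step_arm([
  [1,0.8,4,0,0,0,0],
  [1,1.6,8,0,0,0,0],
  [1,2.4,12,0,0,0,0],
  [1,3.2,16,0,0,0,0],
  [1,4,20,0,0,0,0],
  [1,4.8,24,0,0,0,0],
  [1,5.6,28,0,0,0,0],
  [1,6.4,32,0,0,0,0],
])

```text
clock: 22.05
position: [0.5475, -0.2138, -0.0202]
ee_rot: [0.995, -0.1, 0.0, 0.0]
ft_force: [-1.0, -2.4, -0.0]
grip_width: -0.0
grasp_force: 0.5
```

Call:
step_arm([
  [1,0.8,4,0,0,0,0],
  [1,1.6,8,0,0,0,0],
  [1,2.4,12,0,0,0,0],
  [1,3,15,0,0,0,0],
  [1,3.6,18,0,0,0,0],
  [1,4,20,0,0,0,0],
])

```text
clock: 22.65
position: [0.5515, -0.1938, -0.0203]
ee_rot: [0.995, -0.1, 0.0, 0.0]
ft_force: [-0.1, -0.8, -0.2]
grip_width: -0.004
grasp_force: 0.5
```

Call:
step_arm([
  [1,0.2,1,0,0,0,0],
  [1,0.4,2,0,0,0,0],
  [1,0.6,3,0,0,0,0],
  [1,0.8,4,0,0,0,0],
])

```text
clock: 23.05
position: [0.5522, -0.1902, -0.0203]
ee_rot: [0.995, -0.1, -0.0, 0.0]
ft_force: [-0.2, -0.0, 0.1]
grip_width: -0.002
grasp_force: 0.5
```

Call:
step_arm([
  [1,0.2,1,0,0,0,0],
  [1,0.4,2,0,0,0,0],
  [1,0.6,3,0,0,0,0],
  [1,0.8,4,0,0,0,0],
])

```text
clock: 23.45
position: [0.553, -0.1861, -0.0203]
ee_rot: [0.995, -0.1, 0.0, 0.0]
ft_force: [0.0, -1.7, -0.2]
grip_width: -0.003
grasp_force: 0.6
```

Call:
step_arm([
  [1,0.2,1,0,0,0,0],
  [1,0.4,2,0,0,0,0],
  [1,0.6,3,0,0,0,0],
  [1,0.8,4,0,0,0,0],
])

```text
clock: 23.85
position: [0.5538, -0.1821, -0.0203]
ee_rot: [0.995, -0.1, -0.0, 0.0]
ft_force: [-0.8, -1.0, 0.7]
grip_width: 0.0
grasp_force: 0.7
```

Call:
step_arm([
  [1,0.2,1,0,0,0,0],
  [1,0.4,2,0,0,0,0],
  [1,0.6,3,0,0,0,0],
])

```text
clock: 24.15
position: [0.5544, -0.1791, -0.0203]
ee_rot: [0.995, -0.1, -0.0, 0.0]
ft_force: [-0.7, -2.8, -0.5]
grip_width: 0.003
grasp_force: 0.7
```

Call:
step_arm([
  [1,0.2,1,0,0,0,0],
  [1,0.4,2,0,0,0,0],
])

```text
clock: 24.35
position: [0.5546, -0.1786, -0.0202]
ee_rot: [0.995, -0.1, 0.0, 0.001]
ft_force: [-0.9, -7.6, -0.6]
grip_width: -0.002
grasp_force: 3.6
```

It has reached a hard stop where expected. I'll press firmly, back off and look.

Call:
step_arm([
  [1,0.2,1,0,0,0,0],
  [1,0.4,2,0,0,0,0],
  [1,0.4,2,0,0,0,0],
  [1,0.4,2,0,0,0,0],
])

```text
clock: 24.75
position: [0.5547, -0.1785, -0.0201]
ee_rot: [0.995, -0.101, 0.0, 0.002]
ft_force: [-1.5, -11.5, -1.8]
grip_width: 0.001
grasp_force: 4.9
```

Call:
step_arm([
  [1,-0.2,-1,0,0,0,0],
  [1,-0.6,-3,0,0,0,0],
  [1,-2,-10,0,0,0,0],
  [1,-5,-25,0,0,0,0],
  [1,-5,-25,30,0,0,0],
  [1,-5,-60,80,0,0,0],
  [1,-5,-110,100,0,0,0],
  [1,-5,-160,100,0,0,0],
  [1,-5,-170,100,0,0,0],
  [1,-5,-170,100,0,0,0],
])

```text
clock: 25.75
position: [0.5482, -0.3511, 0.0798]
ee_rot: [0.995, -0.103, -0.0, 0.001]
ft_force: [-0.0, 0.3, -0.4]
grip_width: 0.003
grasp_force: 0.0
```

Run:
```python
from workcell import manip
from h import *
a=manip.camera("top")
cv2.imwrite("pics/t4.png",cv2.resize(a["image"][140:240,165:360],None,fx=4.1,fy=4.1,interpolation=2)[:,:800])
```

```text
(no output)
```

View pics/t4.png

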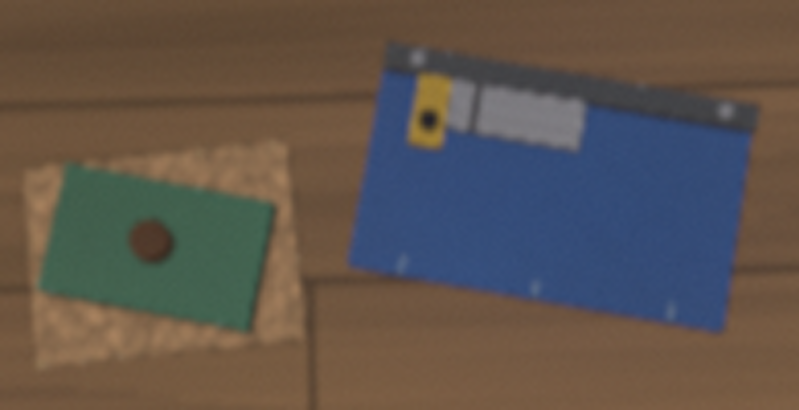

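The bar sits flush on the fence with its end tight on the yellow stop at (449,105), with no gap or pin showing. The cover is upright on the mat. I'll settle the arm and hand in.

Call:
step_arm([
  [1,0,0,0,0,0,0],
  [1,0,0,0,0,0,0],
  [1,0,0,0,0,0,0],
])

```text
clock: 26.1
position: [0.5506, -0.3439, 0.0797]
ee_rot: [0.995, -0.099, -0.0, -0.0]
ft_force: [0.1, 0.6, -0.8]
grip_width: 0.0
grasp_force: 0.0
```

```bash
python3 -c "
from workcell import manip
print(manip.hand_in())"
```

```text
the job is handed in; nothing more can be done
None
```

I handed the job in at about 26 s without getting a verdict back: the last picture shows the cover upright on the mat and the bar flush on the fence, tight against the stop with no pin showing.

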